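# Test weights over to the carrying tray in reverse order

## Robot

A 7-joint arm with a two-finger parallel gripper is mounted at the origin on the work surface. World frame = base frame: x ahead of the robot, y to its left, z up, the work surface at z = 0. Lengths are in m, angles in rad, forces in N, time in s.
With the tool pointing down it reaches from about 0.425 to 1.025 m from the base axis. Payload 3.6 kg.
Tool frame: the origin (TCP) lies on the centre line of the jaws, within the pads' length; the fingertips stand 11 mm ahead of it and the grasp point (between the pads) lies 8 mm behind it (env.tip_extent is the distance from the TCP to the fingertips, in m); z points along the fingers, y is the line along which they close (so a half turn about z gives the same grasp; the last joint's range is limited). The gripper opens to 85 mm and grips with 20 to 120 N. Pads are 22 mm wide; open, the fingers measure 114 mm over their backs; the gripper's body (76 mm by 85 mm) begins 54 mm behind the grasp point. The pads swing forward as they close: fully open they stand 13 mm farther back than shut.
Start: joints at [-1.24, 0.591, 0.048, 1.609, -0.033, 0.943, -0.034], TCP at [0.298, 0.661, 0.242] pointing down, gripper open.
Joint ranges: [-2.69, 2.69], [-0.47, 2.24], [-1.27, 1.36], [0.19, 2.51], [-1.53, 4.68], [0.08, 2.07], [-3.09, 3.09]. Speed limits (rad/s): [2.57, 2.57, 3.14, 3.14, 3.14, 3.14, 3.14].

## Interface

Orientations are given as a unit quaternion [x, y, z, w].
In Python, from plant import env, grab_frame, camera_info, nets gives the robot as it stands.
- The arm moves only by the tool play_rows, never from a script. Its argument "commands" is a list that holds one entry, the list of rows, each a list of 6 numbers: the shift along the tool's x, y, z in cm, then the turn, a rotation vector about the tool's x, y, z in rad. A call has exactly 8 rows; each row shifts and turns the commanded pose from where the row before left it, along the tool's axes as they then stand; what a row does not reach is not made up. A row lasts 1/12 s, in which the tool goes at most 41.7 mm and 7.16 degrees, less where a joint would pass 70% of its speed; a pose out of reach is approached as far as the arm can. A call is refused whole if a number of a shift passes 4.17 or a number of a turn 0.125, either way. A call with a gripper value outside its range is refused whole. "jaw" is the finger opening in cm, from 0 to 8.54, set as the call begins (left out, the last holds). The fingers move at their own pace and stop on an object; "squeeze" is the grip in N (left out, the last holds). Time passes only in rows, so rows that do not move let the fingers close, or fill a call up. It gives the time, the measured TCP pose, the force, the opening and the grip force at its end, in the units of the state.
- env.get_state(): the state, without advancing time (a new reading comes with each control period).
- grab_frame(name): name is "scene" or "top" or "wrist"; returns (picture, depth): 480x640x3 uint8, red, green, blue; 480x640 float32, m along the optical axis (not along the pixel's ray), 0 where there is no reading.
- camera_info(name): a dict with "K" (3x3 intrinsics, pixels), "rvec" (rotation vector, rad) and "tvec" (3), from world to camera coordinates, as OpenCV has them. Camera axes: x right, y down, z forward; pixel columns grow to the right and rows downward; lengths in m; the calibration is good to about 2 mm. A picture is of the moment at which its call begins: read the wrist's pose just before it. camera_info takes no time and is no camera call; for the wrist camera it gives the pose at the moment of the call.
- env.close_job(): hands the job in; it is judged then, once.
Trained networks look in the newest picture that a camera, given by its name, has taken for a name from the list of things; names that differ only in an ending like _2 or _b are one class to them, and where a whole thing is asked for, a point or a joint stands for the part that bears it (a point fixed in the world has none). Each returns a list of dicts, best first, with "confidence" (0 to 1); they miss things now and then, are a little off and sometimes report something else, mostly with a low value. They report only what shows in the picture. A call takes as long as a camera call. They do not tell look-alikes from the thing itself.
- nets.recognise(camera, query): "centre" ([column, row] in pixels, amid what is visible of it).
The state is a dict: "time": time; "joint_pos": joint angles; "qd": joint speeds; "joint_torque": joint torques, N m; "ee_pos": TCP position; "tool_rot": TCP orientation; "wrist_force": force on the tool from outside, world axes, zero at the start; "torque": the same for the moment, N m; "grip_width": opening from 0.0 (shut) to 1.0 (fully open); "grasp_force": force on a finger pad.
Only numpy, scipy, OpenCV 4.12 (cv2) and the standard library are available. Lean on these libraries where they do the work, as an engineer would, in place of code of your own. Each camera call takes 0.05 s, during which the arm holds its last target. There are 200 camera calls.

## Task

The four test weights stand in the wooden rack in the order of the loading run. For the unloading run, move them into the empty black tray in the reverse order: the leftmost weight of the rack goes into the rightmost pocket of the tray, the next one into the next pocket, and so on, each standing upright on the floor of its own pocket. Set them down, do not drop them, and leave the computer mouse and the power adapter between the rack and the tray where they are.

Things in the scene. Friction and masses are not known exactly. Their poses are not given: they have to be found in the camera images.
- tall_weight_mid (a point): Bright steel cylinder weight with a knob, the taller and thicker of the two: body 38 mm across and 46 mm high, knob 30 mm across on a narrower neck, 66 mm high in all, about 0.5 kg, loose. Origin: its centre, half-way up, 33 mm above its underside; z up. 
- small_weight_mid (a point): Bright steel cylinder weight with a knob, the smaller of the two: body 30 mm across and 33 mm high, knob 22 mm across on a narrower neck, 46 mm high in all, about 0.2 kg, loose. Origin: its centre, half-way up, 23 mm above its underside; z up. 
- hex_weight_mid (a point): Dark iron six-sided weight with a brass plug in its top: 40 mm across flats, 38 mm high, about 0.4 kg, loose. Origin: its centre, half-way up, 19 mm above its underside; z up. Two of its flats face along its x axis.
- block_weight_mid (a point): Pale metal rectangular block weight with a dark stripe over its top: 34 mm (x) by 48 mm (y), 36 mm high, about 0.45 kg, loose. Origin: its centre, half-way up, 18 mm above its underside; z up. 
- wood_rack: Brown wooden rack with cork in its pockets, where the weights stand at the start, one in each pocket, in any order. Fixed, 82 x 292 mm (x, y); row of four 58 x 58 mm pockets centred at y = -105, -35, 35, 105 mm. Pocket floor 12 mm above the bench, ribs 6 mm higher. Origin: centre of the underside; z up, y to the robot's left within 6 degrees.
- black_tray: Black plastic tray, grey pocket floors, empty at the start; left or right of the wooden rack (left = +y, as seen from the robot). Fixed, 82 x 292 mm (x, y); row of four 58 x 58 mm pockets centred at y = -105, -35, 35, 105 mm. Pocket floor 12 mm above the bench, ribs 6 mm higher. Origin: centre of the underside; z up, y to the robot's left within 6 degrees.
- mouse: Black computer mouse, 105 x 58 mm, 33 mm high, loose, between rack and tray; to be left alone. Origin: centre of the underside; x along its length.
- adapter: Black power adapter with a pale label, 105 x 46 mm, 30 mm high, loose, between rack and tray; to be left alone. Origin: centre of the underside; x along its length.
Things that resemble listed ones, but are neither listed nor needed, are in the scene too. Leave any pink or purple look-alike of the part that bears block_weight_mid alone.

How it is judged:
By the outcome, as a careful person would: the job done as asked, in the order asked, and still so for the second after the job is handed in, with the robot touching nothing.
It also fails if it takes over 120 s, if anything falls off the work surface, if the arm or the gripper's body presses on something with over 40 N, if the wrist force passes 120 N, or if a joint passes its speed limit or range.

## Working session

There is one attempt and no reset: what is moved stays moved. The work goes in short steps, Python scripts to look and compute and a tool call to move; the robot and the scene stay as the last step left them, time stands still between calls to the robot, and variables do not carry over. Pictures are saved under pics/ and viewed, at most 14 in all, crops included, and the job is handed in when it is done.

Besides the shell and the picture viewer there is one more tool, called after "Call:" as name([rows], argument=value, ...), one row to a line, values as JSON. play_rows: Moves the arm, as the interface text tells. Its arguments: {"type":"object","properties":{"commands":{"type":"array"},"jaw":{"type":"number"},"squeeze":{"type":"number"}},"required":["commands"]}

```bash
ls; mkdir -p pics; cat > h.py <<'E'
import numpy as np, cv2
from plant import env, grab_frame, camera_info, nets
def w2c(n):
    i=camera_info(n); R=cv2.Rodrigues(np.array(i["rvec"],float))[0]; return np.array(i["K"]),R,np.array(i["tvec"],float).reshape(3)
def pix2w(n,uv,d=None,z=None):
    K,R,t=w2c(n); r=R.T@np.linalg.inv(K)@np.array([uv[0],uv[1],1.]); o=-R.T@t
    s=d if d is not None else (z-o[2])/r[2]
    return o+s*r
def cloud(n,depth):
    K,R,t=w2c(n); v,u=np.mgrid[0:480,0:640]; P=np.stack([u,v,np.ones_like(u)],-1).reshape(-1,3)@np.linalg.inv(K).T
    P=P*depth.reshape(-1,1); return ((P-t)@R).reshape(480,640,3)
E
python3 - <<'E'
from h import *
s=env.get_state(); print({k:np.round(v,3) for k,v in s.items()}, env.tip_extent)
for n in("top","scene"):
    p,d=grab_frame(n); cv2.imwrite(f"pics/{n}.png",p[:,:,::-1]); np.savez(f"{n}.npz",p=p,d=d)
    for q in["tall_weight_mid","small_weight_mid","hex_weight_mid","block_weight_mid","wood_rack","black_tray","mouse","adapter"]:
        for r in nets.recognise(n,q)[:3]:
            c=r["centre"]; u,v=int(c[0]),int(c[1]); print(n,q,round(r["confidence"],2),np.round(c),np.round(pix2w(n,c,d=d[v,u]),3))
E
```

```text
pics
{'time': np.float64(0.0), 'joint_pos': array([-1.241,  0.592,  0.048,  1.61 , -0.033,  0.943, -0.034]), 'qd': array([-0.001, -0.001,  0.001, -0.002, -0.001,  0.001, -0.   ]), 'joint_torque': array([-1.0000e-03, -5.4868e+01,  1.5460e+00, -1.9813e+01,  9.0000e-03,
        9.0000e-03, -0.0000e+00]), 'ee_pos': array([0.298, 0.66 , 0.241]), 'tool_rot': array([ 0.21 ,  0.978, -0.001, -0.   ]), 'wrist_force': array([ 0.289, -0.686,  0.318]), 'torque': array([-0.064, -0.046,  0.005]), 'grasp_force': np.float64(0.0), 'grip_width': np.float64(0.999)} 0.011
top tall_weight_mid 0.68 [289. 195.] [0.523 0.128 0.075]
top tall_weight_mid 0.4 [259. 195.] [0.529 0.196 0.053]
top small_weight_mid 0.44 [260. 197.] [0.524 0.192 0.054]
top hex_weight_mid 0.66 [223. 197.] [0.526 0.276 0.047]
top block_weight_mid 0.97 [193. 196.] [0.53  0.345 0.048]
top block_weight_mid 0.83 [149. 198.] [0.53  0.447 0.034]
top block_weight_mid 0.62 [205. 245.] [0.421 0.32  0.034]
top wood_rack 0.8 [246. 198.] [0.532 0.231 0.006]
top black_tray 0.82 [448. 202.] [ 0.515 -0.233  0.009]
top mouse 0.93 [330. 169.] [0.591 0.037 0.033]
top adapter 0.82 [364. 168.] [ 0.591 -0.041  0.034]
scene tall_weight_mid 0.95 [304. 281.] [0.536 0.146 0.051]
scene small_weight_mid 0.6 [322. 296.] [0.535 0.212 0.049]
scene hex_weight_mid 0.61 [344. 319.] [0.541 0.291 0.038]
scene block_weight_mid 0.91 [394. 312.] [0.439 0.337 0.034]
scene block_weight_mid 0.86 [361. 336.] [0.55  0.356 0.042]
scene block_weight_mid 0.73 [439. 287.] [0.297 0.339 0.033]
scene wood_rack 0.59 [324. 319.] [0.556 0.244 0.016]
scene black_tray 0.64 [230. 226.] [ 0.507 -0.22   0.01 ]
scene mouse 0.61 [258. 284.] [0.606 0.066 0.028]
scene mouse 0.37 [226. 228.] [ 0.525 -0.213  0.013]
scene adapter 0.66 [237. 265.] [ 0.605 -0.029  0.03 ]
scene adapter 0.35 [343. 318.] [0.542 0.289 0.04 ]
scene adapter 0.29 [304. 283.] [0.542 0.156 0.056]
```

```bash
python3 - <<'E'
from h import *
a=np.load("top.npz"); p=a["p"];d=a["d"]
c=cv2.resize(p[130:280,120:540],None,fx=1.9,fy=1.9,interpolation=cv2.INTER_CUBIC); cv2.imwrite("pics/topc.png",c[:,:,::-1])
c=cv2.resize(p[160:265,130:330],None,fx=4,fy=4,interpolation=cv2.INTER_CUBIC); cv2.imwrite("pics/topc2.png",c[:,:,::-1])
W=cloud("top",d)
# footprints of objects: connected blobs at top heights
z=W[...,2]; m=((z>0.026)&(z<0.12)&(d>0)&(W[...,0]>0.3)&(W[...,0]<0.75)&(abs(W[...,1])<0.55)).astype(np.uint8)
n,l,st,ce=cv2.connectedComponentsWithStats(m)
for i in range(1,n):
    if st[i,4]<30: continue
    P=W[l==i]; r=cv2.minAreaRect(P[:,:2].astype(np.float32)*1000); print(st[i],np.round(r[0]),np.round(r[1]),round(r[2]),np.round(np.percentile(P[:,2],[50,95]),3))
# rack/tray
for nm,lo,hi in(("rack",.05,.42),("tray",-.42,-.09)):
    mm=(z>0.007)&(z<0.023)&(W[...,1]>lo)&(W[...,1]<hi)&(W[...,0]>.44)&(W[...,0]<.62)
    n,l,st,ce=cv2.connectedComponentsWithStats(mm.astype(np.uint8)); i=1+np.argmax(st[1:,4]); P=W[l==i]
    r=cv2.minAreaRect(P[:,:2].astype(np.float32)*1000); print(nm,r,np.percentile(P[:,2],[10,50,90]))
E
```

```text
[ 279   94  133   23 2522] [733.   0.] [300.  34.] 90 [0.064 0.069]
[ 91 100  29  51 769] [684. 536.] [10. 93.] 70 [0.078 0.114]
[171 100  53  44 995] [700. 333.] [104.  81.] 77 [0.067 0.091]
[352 144  24  47 684] [595. -40.] [105.  46.] 5 [0.029 0.033]
[318 156  23  33 631] [585.  38.] [48. 74.] 85 [0.031 0.035]
[136 185  18  23 329] [536. 458.] [35. 49.] 85 [0.034 0.038]
[184 186  24  19 371] [534. 341.] [35. 49.] 7 [0.046 0.05 ]
[215 187  22  20 321] [529. 272.] [46. 40.] 19 [0.048 0.053]
[278 186  18  19 261] [527. 135.] [34. 37.] 7 [0.073 0.08 ]
[251 190  14  15 157] [528. 201.] [30. 29.] 43 [0.048 0.06 ]
[191 232  25  25 332] [423. 324.] [35. 48.] 48 [0.034 0.038]
[  97  249   42   52 1968] [358. 507.] [ 87. 114.] 89 [0.053 0.057]
[250 265  26  34 419] [337. 193.] [49. 69.] 80 [0.029 0.049]
[196 296  12   4  30] [304. 327.] [25.  7.] 90 [0.034 0.037]
rack ((531.445068359375, 238.30874633789062), (292.39178466796875, 83.50897979736328), 88.62664031982422) [0.00948175 0.01442499 0.01882123]
tray ((508.88958740234375, -238.945068359375), (292.8984069824219, 84.01222229003906), 84.76976776123047) [0.00879927 0.01324245 0.0182734 ]
```

View pics/topc.png

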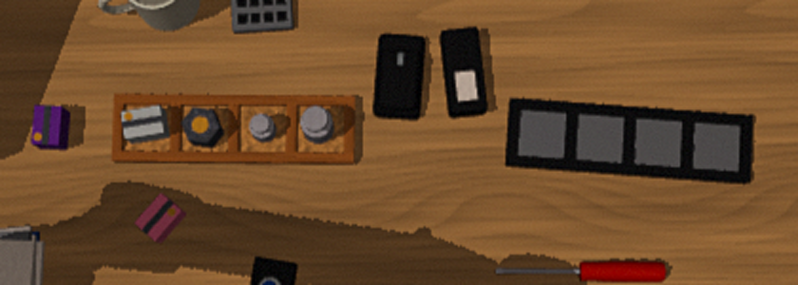

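View pics/topc2.png

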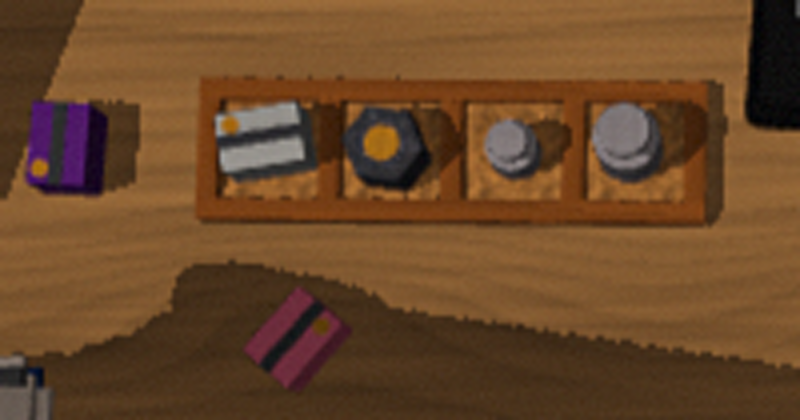

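View pics/scene.png

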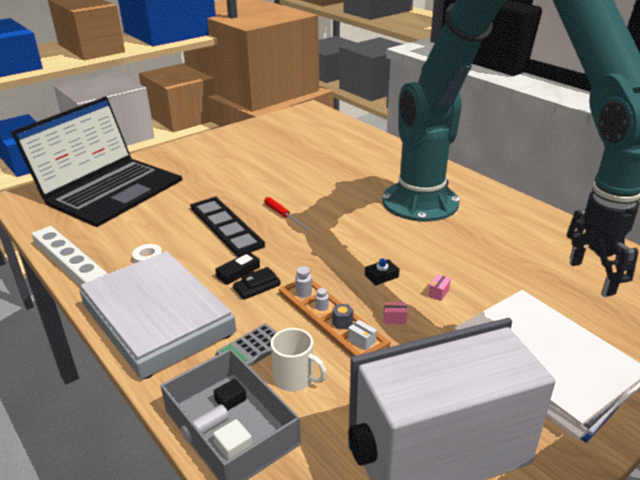

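The top view shows, from left to right in the rack (full-frame pixels): pale block (193,196), hex (223,197), small (258,197) and tall (286,195). Three things could be the block: pale (193,196), purple (145,197) and pink (205,245). Only the pale metal one in the rack fits, and the enlarged crop confirms it. The tray is at right around (448,202), so its left-to-right order must be tall, small, hex, block.

I'll start with the tall one: refine the centres and turn the tool.

```bash
cat >> h.py <<'E'
from scipy.spatial.transform import Rotation as Ro
def go(x,y,z,th):
    "delta to pose with tool y at angle th deg from world x, pointing down"
    s=env.get_state(); R=Ro.from_quat(s["tool_rot"]).as_matrix()
    c,sn=np.cos(np.radians(th)),np.sin(np.radians(th)); Y=np.array([c,sn,0]);Z=np.array([0,0,-1.]);T=np.stack([np.cross(Y,Z),Y,Z],1)
    d=np.array([x,y,z])-s["ee_pos"]
    print("t",round(float(s["time"]),2),"pos",np.round(s["ee_pos"],4),"cm in target frame",np.round(T.T@d*100,2),"cm in tool now",np.round(R.T@d*100,2),"turn",np.round(Ro.from_matrix(R.T@T).as_rotvec(),3),"F",np.round(s["wrist_force"],1))
E
python3 - <<'E'
from h import *
a=np.load("top.npz"); W=cloud("top",a["d"]); z=W[...,2]
K,R,t=w2c("top"); print("cam",np.round(-R.T@t,3))
for n,(y0,y1),zt in(("tall",(.1,.17),.07),("small",(.17,.23),.052),("hex",(.24,.3),.045),("block",(.305,.38),.043)):
    m=(z>zt)&(z<.1)&(W[...,1]>y0)&(W[...,1]<y1)&(abs(W[...,0]-.53)<.05); P=W[m]
    r=cv2.minAreaRect(P[:,:2].astype(np.float32)*1000); print(n,m.sum(),np.round(r[0],1),np.round(r[1],1),round(r[2],1),np.round(P.mean(0)[:2],4))
go(.527,.130,.2,0)
E
```

```text
cam [0.28  0.06  1.285]
tall 144 [528.7 135.6] [27.6 28.2] 42.6 [0.5289 0.1354]
small 74 [528.1 201. ] [20.9 19.4] 64.3 [0.5277 0.2009]
hex 257 [528.2 271.8] [44.  39.8] 20.5 [0.5296 0.2721]
block 295 [534.  340.8] [34.9 48.9] 6.6 [0.5342 0.3411]
t 0.9 pos [0.2981 0.6609 0.2423] cm in target frame [-53.09  22.89   4.23] cm in tool now [-42.69 -38.98   4.23] turn [ 0.    -0.     1.147] F [-0.1 -0.6 -0.2]
```

Call:
play_rows([
  [[0,0,0,0,0,0.12],[0,0,0,0,0,0.12],[0,0,0,0,0,0.12],[0,0,0,0,0,0.12],[0,0,0,0,0,0.12],[0,0,0,0,0,0.12],[0,0,0,0,0,0.12],[0,0,0,0,0,0.12]],
])

```text
time: 1.57
ee_pos: [0.298, 0.6609, 0.2424]
tool_rot: [0.64, 0.768, 0.0, -0.0]
wrist_force: [0.5, -0.2, -1.0]
grip_width: 1.0
grasp_force: 0.0
```

Call:
play_rows([
  [[0,0,0,0,0,0.0935],[0,0,0,0,0,0.0935],[-3.5,1.5,0,0,0,0],[-3.5,1.5,0,0,0,0],[-3.5,1.5,0,0,0,0],[-3.5,1.5,0,0,0,0],[-3.5,1.5,0,0,0,0],[-3.5,1.5,0,0,0,0]],
])

```text
time: 2.23
ee_pos: [0.3886, 0.4493, 0.2425]
tool_rot: [0.707, 0.707, 0.0, -0.0]
wrist_force: [-0.2, 0.2, 0.4]
grip_width: 1.001
grasp_force: 0.0
```

Call:
play_rows([
  [[-3.5,1.5,0,0,0,0],[-3.5,1.5,0,0,0,0],[-3.5,1.5,0,0,0,0],[-3.5,1.5,0.5,0,0,0],[-3.5,1.5,0.5,0,0,0],[0,0,0,0,0,0],[0,0,0,0,0,0],[0,0,0,0,0,0]],
])

```text
time: 2.9
ee_pos: [0.4632, 0.2763, 0.2325]
tool_rot: [0.707, 0.707, 0.0, -0.0]
wrist_force: [-0.8, 0.6, 0.6]
grip_width: 1.002
grasp_force: 0.0
```

```bash
python3 - <<'E'
from h import *
go(.5287,.1355,.037,0)
p,d=grab_frame("wrist"); cv2.imwrite("pics/w1.png",p[:,:,::-1])
W=cloud("wrist",d);z=W[...,2]
for n,(y0,y1),zt in(("tall",(.1,.17),.07),("small",(.17,.23),.052),("hex",(.24,.3),.045),("block",(.305,.38),.043)):
    m=(z>zt)&(z<.1)&(W[...,1]>y0)&(W[...,1]<y1)&(abs(W[...,0]-.53)<.05)&(d>0); P=W[m]
    if m.sum()>30:
        r=cv2.minAreaRect(P[:,:2].astype(np.float32)*1000); print(n,m.sum(),np.round(r[0],1),np.round(r[1],1),round(r[2],1),np.round(np.percentile(P[:,2],[50,95]),4))
E
```

```text
t 2.9 pos [0.4632 0.2763 0.2325] cm in target frame [-14.08   6.55  19.55] cm in tool now [-14.1    6.55  19.54] turn [ 0.    -0.001 -0.   ] F [-0.8  0.6  0.6]
tall 744 [529.5 137.8] [28.5 29.7] 3.2 [0.0769 0.0781]
small 389 [528.5 203.6] [21.1 20.4] 74.9 [0.0571 0.0583]
hex 1636 [529.7 274.8] [45.1 40.3] 81.6 [0.0494 0.0507]
block 2234 [535.  343.6] [34.5 48. ] 8.6 [0.0474 0.0488]
```

View pics/w1.png

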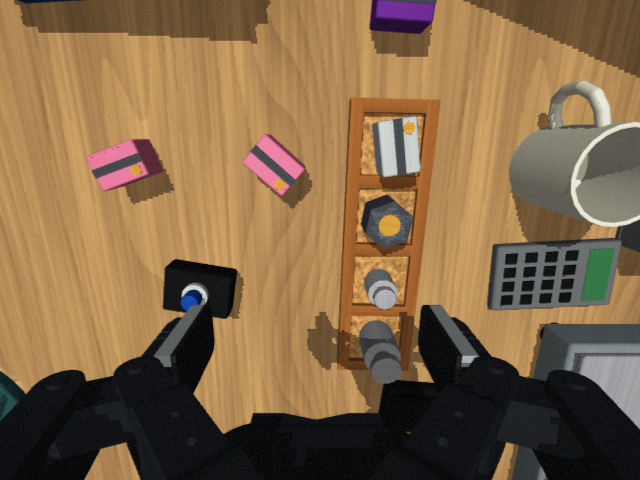

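The wrist view shows block (398,147), hex (388,223), small (381,290) and tall (381,350), which agrees with the top camera to within about 2.5 mm. Moving over the tall weight.

Call:
play_rows([
  [[-2.8,1.31,1.0,0,0,0],[-2.8,1.31,1.5,0,0,0],[-2.8,1.32,1.5,0,0,0],[-2.8,1.32,1.5,0,0,0],[-2.76,1.32,1.5,0,0,0],[0,0,0,0,0,0],[0,0,3.5,0,0,0],[0,0,3.5,0,0,0]],
])

```text
time: 3.62
ee_pos: [0.5314, 0.1385, 0.093]
tool_rot: [0.706, 0.708, 0.003, 0.001]
wrist_force: [1.2, 1.5, -0.3]
grip_width: 0.998
grasp_force: 0.0
```

Call:
play_rows([
  [[0,0,1.5,0,0,0],[0,0,1.5,0,0,0],[0,0,1.2,0,0,0],[0,0,1.0,0,0,0],[0,0,0,0,0,0],[0,0,0,0,0,0],[0,0,0,0,0,0],[0,0,0,0,0,0]],
])

```text
time: 4.28
ee_pos: [0.5297, 0.1366, 0.0412]
tool_rot: [0.707, 0.707, 0.001, 0.0]
wrist_force: [0.1, 0.6, -0.2]
grip_width: 1.002
grasp_force: 0.0
```

Call:
play_rows([
  [[0,0,0,0,0,0],[0,0,0,0,0,0],[0,0,0,0,0,0],[0,0,0,0,0,0],[0,0,0,0,0,0],[0,0,0,0,0,0],[0,0,0,0,0,0],[0,0,0,0,0,0]],
], jaw=2.5, squeeze=50)

```text
time: 4.95
ee_pos: [0.5299, 0.1364, 0.041]
tool_rot: [0.707, 0.707, 0.001, 0.0]
wrist_force: [0.8, -0.5, 6.3]
grip_width: 0.425
grasp_force: 49.7
```

Call:
play_rows([
  [[0,0,-0.3,0,0,0],[0,0,-0.7,0,0,0],[0,0,-1.5,0,0,0],[0,0,-2,0,0,0],[0,0,-2,0,0,0],[0,0,-1.5,0,0,0],[0,0,-0.5,0,0,0],[0,0,0,0,0,0]],
])

```text
time: 5.62
ee_pos: [0.5291, 0.1365, 0.1263]
tool_rot: [0.707, 0.707, 0.001, 0.0]
wrist_force: [-0.6, -0.0, -5.8]
grip_width: 0.426
grasp_force: 50.9
```

```bash
python3 - <<'E'
from h import *
a=np.load("top.npz");W=cloud("top",a["d"]);p=a["p"]
# tray pocket floors: grey, from colour
z=W[...,2]
m=(W[...,1]<-.08)&(W[...,1]>-.4)&(abs(W[...,0]-.51)<.06)&(p.mean(2)>60)&(p.max(2)-p.min(2)<25*1.)
n,l,st,ce=cv2.connectedComponentsWithStats(m.astype(np.uint8))
for i in range(1,n):
    if st[i,4]>150:
        uv=cv2.minAreaRect(np.argwhere(l==i)[:,::-1].astype(np.float32)); print(st[i],np.round(pix2w("top",uv[0],z=.012),4), np.round(W[l==i].mean(0),4))
go(.5186,-.1344,.15,0)
p,d=grab_frame("wrist"); cv2.imwrite("pics/w2.png",p[:,:,::-1])
E
```

```text
[393 188  25  25 550] [ 0.5186 -0.1347  0.012 ] [ 0.5187 -0.1347  0.0108]
[424 190  24  26 545] [ 0.5122 -0.2044  0.012 ] [ 0.5124 -0.2045  0.0107]
[454 193  25  25 547] [ 0.5057 -0.2734  0.012 ] [ 0.5062 -0.2742  0.0105]
[485 195  24  25 552] [ 0.4995 -0.3432  0.012 ] [ 0.4995 -0.3439  0.0107]
t 5.62 pos [0.5291 0.1365 0.1263] cm in target frame [-27.09  -1.05  -2.37] cm in tool now [-27.08  -1.05  -2.39] turn [ 0.002 -0.001  0.   ] F [-0.6 -0.  -5.8]
```

View pics/w2.png

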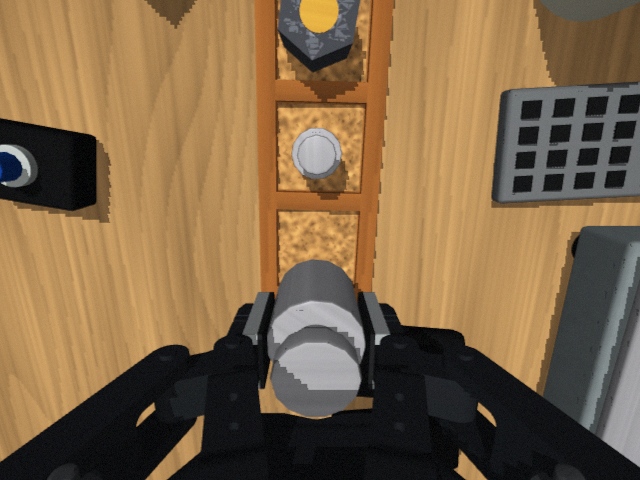

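The tall weight is held upright between the pads, with the pocket below it empty. Carrying it to the leftmost tray pocket.

Call:
play_rows([
  [[-3.4,-0.13,0,0,0,0],[-3.4,-0.13,0,0,0,0],[-3.4,-0.13,0,0,0,0],[-3.4,-0.13,0,0,0,0],[-3.4,-0.13,0,0,0,0],[-3.4,-0.13,0,0,0,0],[-3.4,-0.13,0,0,0,0],[-3.15,-0.14,0,0,0,0]],
])

```text
time: 6.33
ee_pos: [0.5169, -0.1351, 0.1239]
tool_rot: [0.707, 0.707, -0.001, -0.001]
wrist_force: [0.1, -1.1, -4.8]
grip_width: 0.43
grasp_force: 50.8
```

Call:
play_rows([
  [[0,0,0,0,0,0],[0,0,0,0,0,0],[0,0,1.5,0,0,0],[0,0,2,0,0,0],[0,0,2,0,0,0],[0,0,1.5,0,0,0],[0,0,0.9,0,0,0],[0,0,0,0,0,0]],
])

```text
time: 7.0
ee_pos: [0.5168, -0.1313, 0.0439]
tool_rot: [0.706, 0.708, -0.001, -0.003]
wrist_force: [-0.5, -0.4, -4.7]
grip_width: 0.426
grasp_force: 50.8
```

```bash
python3 - <<'E'
from h import *
go(.5186,-.1335,.041,0)
E
```

```text
t 7.0 pos [ 0.5168 -0.1313  0.0439] cm in target frame [-0.22  0.18  0.29] cm in tool now [-0.23  0.18  0.29] turn [-0.005 -0.002  0.002] F [-0.5 -0.4 -4.7]
```

Call:
play_rows([
  [[0,0.1,0.1,0,0,0],[-0.1,0,0.1,0,0,0],[0,0,0.05,0,0,0],[0,0,0.05,0,0,0],[0,0,0,0,0,0],[0,0,0,0,0,0],[0,0,0,0,0,0],[0,0,0,0,0,0]],
])

```text
time: 7.67
ee_pos: [0.5196, -0.1342, 0.0435]
tool_rot: [0.707, 0.707, 0.0, 0.0]
wrist_force: [0.2, -0.3, -5.2]
grip_width: 0.428
grasp_force: 50.9
```

Call:
play_rows([
  [[0,0,0.1,0,0,0],[0,0,0.05,0,0,0],[0,0,0.05,0,0,0],[0,0,0.03,0,0,0],[0,0,0.0,0,0,0],[0,0,0,0,0,0],[0,0,0,0,0,0],[0,0,0,0,0,0]],
])

```text
time: 8.33
ee_pos: [0.5194, -0.1342, 0.0411]
tool_rot: [0.707, 0.707, 0.0, -0.0]
wrist_force: [-0.5, 0.4, -1.6]
grip_width: 0.427
grasp_force: 51.2
```

Call:
play_rows([
  [[0,0,0.05,0,0,0],[0,0,0,0,0,0],[0,0,0,0,0,0],[0,0,0,0,0,0],[0,0,0,0,0,0],[0,0,0,0,0,0],[0,0,0,0,0,0],[0,0,0,0,0,0]],
])

```text
time: 9.0
ee_pos: [0.5194, -0.1342, 0.041]
tool_rot: [0.707, 0.707, 0.0, -0.0]
wrist_force: [-1.1, 0.7, 5.1]
grip_width: 0.423
grasp_force: 51.8
```

Call:
play_rows([
  [[0,0,0,0,0,0],[0,0,0,0,0,0],[0,0,0,0,0,0],[0,0,0,0,0,0],[0,0,0,0,0,0],[0,0,0,0,0,0],[0,0,0,0,0,0],[0,0,0,0,0,0]],
], jaw=8.5)

```text
time: 9.67
ee_pos: [0.5195, -0.1342, 0.0405]
tool_rot: [0.707, 0.707, 0.0, 0.0]
wrist_force: [0.1, 0.0, -0.2]
grip_width: 0.995
grasp_force: 0.0
```

Call:
play_rows([
  [[0,0,-1.5,0,0,0],[0,0,-2.5,0,0,0],[0,0,-3,0,0,0],[0,0,-2,0,0,0],[3.4,0.09,-1,0,0,0],[3.4,0.09,-1,0,0,0],[3.4,0.09,0,0,0,0],[3.4,0.09,0,0,0,0]],
])

```text
time: 10.33
ee_pos: [0.5234, 0.003, 0.1515]
tool_rot: [0.707, 0.707, 0.001, 0.001]
wrist_force: [0.5, 0.0, 0.8]
grip_width: 0.995
grasp_force: 0.0
```

```bash
python3 - <<'E'
from h import *
go(.5285,.2022,.1,0)
E
```

```text
t 10.33 pos [0.5234 0.003  0.1515] cm in target frame [19.92  0.51  5.15] cm in tool now [19.92  0.48  5.15] turn [ 0.002 -0.    -0.001] F [0.5 0.  0.8]
```

Call:
play_rows([
  [[3.3,0.08,0,0,0,0],[3.3,0.08,0,0,0,0],[3.3,0.08,0,0,0,0],[3.3,0.08,0,0,0,0],[3.3,0.08,1,0,0,0],[3.3,0.08,2,0,0,0],[0,0,2,0,0,0],[0,0,0,0,0,0]],
])

```text
time: 11.0
ee_pos: [0.5252, 0.2025, 0.0975]
tool_rot: [0.705, 0.709, -0.002, -0.002]
wrist_force: [-0.5, -0.5, -0.6]
grip_width: 0.993
grasp_force: 0.0
```

```bash
python3 - <<'E'
from h import *
go(.5285,.2022,.036,0)
E
```

```text
t 11.0 pos [0.5252 0.2025 0.0975] cm in target frame [-0.03  0.33  6.15] cm in tool now [-0.02  0.37  6.15] turn [-0.006  0.001  0.006] F [-0.5 -0.5 -0.6]
```

Call:
play_rows([
  [[0,0,0,0,0,0],[0,0.1,1.2,0,0,0],[0,0,1.5,0,0,0],[0,0,1.5,0,0,0],[0,0,1.3,0,0,0],[0,0,0.6,0,0,0],[0,0,0,0,0,0],[0,0,0,0,0,0]],
])

```text
time: 11.67
ee_pos: [0.5294, 0.1986, 0.0399]
tool_rot: [0.708, 0.706, 0.0, 0.0]
wrist_force: [0.4, -0.4, 0.9]
grip_width: 1.0
grasp_force: 0.0
```

```bash
python3 - <<'E'
from h import *
go(.5285,.2022,.036,0)
E
```

```text
t 11.67 pos [0.5294 0.1986 0.0399] cm in target frame [ 0.36 -0.09  0.39] cm in tool now [ 0.36 -0.09  0.39] turn [ 0.001  0.    -0.002] F [ 0.4 -0.4  0.9]
```

Call:
play_rows([
  [[0.2,-0.05,0.1,0,0,0],[0.1,0,0.1,0,0,0],[0,0,0.1,0,0,0],[0,0,0.1,0,0,0],[0,0,0,0,0,0],[0,0,0,0,0,0],[0,0,0,0,0,0],[0,0,0,0,0,0]],
])

```text
time: 12.33
ee_pos: [0.5284, 0.2028, 0.0356]
tool_rot: [0.707, 0.707, 0.0, 0.0]
wrist_force: [0.1, 0.3, -0.5]
grip_width: 0.997
grasp_force: 0.0
```

Call:
play_rows([
  [[0,0,0,0,0,0],[0,0,0,0,0,0],[0,0,0,0,0,0],[0,0,0,0,0,0],[0,0,0,0,0,0],[0,0,0,0,0,0],[0,0,0,0,0,0],[0,0,0,0,0,0]],
], jaw=1.8, squeeze=40)

```text
time: 13.0
ee_pos: [0.5287, 0.2028, 0.0358]
tool_rot: [0.707, 0.707, 0.0, 0.0]
wrist_force: [-0.2, 0.3, 4.9]
grip_width: 0.333
grasp_force: 39.6
```

Call:
play_rows([
  [[0,0,-0.3,0,0,0],[0,0,-0.7,0,0,0],[0,0,-1.5,0,0,0],[0,0,-2,0,0,0],[0,0,-2,0,0,0],[0,0,-2,0,0,0],[0,0,-1.5,0,0,0],[0,0,-1,0,0,0]],
])

```text
time: 13.67
ee_pos: [0.5285, 0.2029, 0.1472]
tool_rot: [0.707, 0.707, 0.001, 0.0]
wrist_force: [1.1, -0.1, -1.8]
grip_width: 0.332
grasp_force: 39.8
```

```bash
python3 - <<'E'
from h import *
go(.5124,-.2043,.15,0)
E
```

```text
t 13.67 pos [0.5285 0.2029 0.1472] cm in target frame [-40.72  -1.61  -0.28] cm in tool now [-40.72  -1.61  -0.31] turn [ 0.001 -0.001  0.   ] F [ 1.1 -0.1 -1.8]
```

Call:
play_rows([
  [[-3.4,-0.13,0,0,0,0],[-3.4,-0.13,0,0,0,0],[-3.4,-0.13,0,0,0,0],[-3.4,-0.13,0,0,0,0],[-3.4,-0.14,0,0,0,0],[-3.4,-0.14,0,0,0,0],[-3.4,-0.14,0,0,0,0],[-3.4,-0.14,0,0,0,0]],
])

```text
time: 14.33
ee_pos: [0.5166, -0.0706, 0.1453]
tool_rot: [0.707, 0.707, -0.0, -0.0]
wrist_force: [0.7, -0.1, -2.1]
grip_width: 0.328
grasp_force: 39.7
```

Call:
play_rows([
  [[-3.4,-0.13,0,0,0,0],[-3.4,-0.13,0,0,0,0],[-3.4,-0.13,0,0,0,0],[-3.3,-0.14,0,0,0,0],[0,0,0,0,0,0],[0,0,0,0,0,0],[0,0,2,0,0,0],[0,0,2,0,0,0]],
])

```text
time: 15.0
ee_pos: [0.5132, -0.203, 0.1058]
tool_rot: [0.707, 0.708, 0.001, 0.001]
wrist_force: [-0.0, 0.1, -2.7]
grip_width: 0.333
grasp_force: 39.8
```

Call:
play_rows([
  [[0,0,2,0,0,0],[0,0,2,0,0,0],[0,0,1.5,0,0,0],[0,0,0.8,0,0,0],[0,0,0,0,0,0],[0,0,0,0,0,0],[0,0,0,0,0,0],[0,0,0,0,0,0]],
])

```text
time: 15.67
ee_pos: [0.513, -0.2043, 0.0435]
tool_rot: [0.707, 0.707, 0.0, 0.001]
wrist_force: [-0.7, -0.8, -2.3]
grip_width: 0.329
grasp_force: 39.7
```

```bash
python3 - <<'E'
from h import *
go(.5124,-.2043,.0358,0)
E
```

```text
t 15.67 pos [ 0.513  -0.2043  0.0435] cm in target frame [-0.   -0.06  0.77] cm in tool now [-0.   -0.07  0.77] turn [0.002 0.001 0.   ] F [-0.7 -0.8 -2.3]
```

Call:
play_rows([
  [[0,0,0.2,0,0,0],[0,0,0.2,0,0,0],[0,0,0.15,0,0,0],[0,0,0.1,0,0,0],[0,0,0.08,0,0,0],[0,0,0.06,0,0,0],[0,0,0,0,0,0],[0,0,0,0,0,0]],
])

```text
time: 16.33
ee_pos: [0.5123, -0.2043, 0.0357]
tool_rot: [0.707, 0.707, 0.0, -0.0]
wrist_force: [-1.8, 1.8, 9.2]
grip_width: 0.334
grasp_force: 40.9
```

In contact with the floor. Releasing, then on to the hex.

Call:
play_rows([
  [[0,0,0,0,0,0],[0,0,0,0,0,0],[0,0,0,0,0,0],[0,0,0,0,0,0],[0,0,0,0,0,0],[0,0,0,0,0,0],[0,0,0,0,0,0],[0,0,0,0,0,0]],
], jaw=8.5)

```text
time: 17.0
ee_pos: [0.5122, -0.2042, 0.0345]
tool_rot: [0.707, 0.707, -0.0, -0.0]
wrist_force: [0.2, -0.7, 0.3]
grip_width: 0.997
grasp_force: 0.0
```

Call:
play_rows([
  [[0,0,-1.5,0,0,0],[0,0,-2.5,0,0,0],[0,0,-3,0,0,0],[0,0,-3,0,0,0],[0,0,-2,0,0,0],[3.4,0.12,0,0,0,0],[3.4,0.12,0,0,0,0],[3.4,0.12,0,0,0,0]],
])

```text
time: 17.67
ee_pos: [0.516, -0.1018, 0.1554]
tool_rot: [0.708, 0.706, 0.001, 0.001]
wrist_force: [0.2, 1.3, -0.2]
grip_width: 0.991
grasp_force: 0.0
```

Call:
play_rows([
  [[3.4,0.12,0,0,0,0],[3.4,0.12,0,0,0,0],[3.4,0.12,0,0,0,0],[3.4,0.12,0,0,0,0],[3.4,0.12,0,0,0,0],[3.4,0.12,0,0,0,0],[3.4,0.12,0,0,0,0],[3.4,0.12,0,0,0,0]],
])

```text
time: 18.33
ee_pos: [0.5251, 0.1714, 0.1546]
tool_rot: [0.707, 0.707, -0.0, -0.0]
wrist_force: [0.8, -0.1, -0.9]
grip_width: 0.995
grasp_force: 0.0
```

```bash
python3 - <<'E'
from h import *
go(.529,.2733,.1,-9.5)
E
```

```text
t 18.33 pos [0.5251 0.1714 0.1546] cm in target frame [10.11 -1.29  5.46] cm in tool now [10.19  0.39  5.46] turn [-0.     0.     0.166] F [ 0.8 -0.1 -0.9]
```

Call:
play_rows([
  [[3.3,0.1,0,0,0,0],[3.3,0.1,0,0,0,0],[3.3,0.1,0,0,0,0],[0,0,1,0,0,0.083],[0,0,2,0,0,0.083],[0,0,2,0,0,0],[0,0,0,0,0,0],[0,0,0,0,0,0]],
])

```text
time: 19.0
ee_pos: [0.5275, 0.2683, 0.1038]
tool_rot: [0.763, 0.646, -0.001, -0.0]
wrist_force: [0.3, -0.5, -0.4]
grip_width: 0.996
grasp_force: 0.0
```

```bash
python3 - <<'E'
from h import *
go(.529,.2733,.036,-9.5)
p,d=grab_frame("wrist"); cv2.imwrite("pics/w3.png",p[:,:,::-1])
go(.529,.2733,.036,-9.5)
W=cloud("wrist",d);z=W[...,2]
for n,(y0,y1),zt in(("hex",(.24,.305),.045),("block",(.31,.38),.043)):
    m=(z>zt)&(z<.056)&(W[...,1]>y0)&(W[...,1]<y1)&(abs(W[...,0]-.53)<.035)&(d>0); P=W[m]
    if m.sum()>30:
        r=cv2.minAreaRect(P[:,:2].astype(np.float32)*1000); print(n,m.sum(),np.round(r[0],1),np.round(r[1],1),round(r[2],1),np.round(np.percentile(P[:,2],[50,95]),4))
E
```

```text
t 19.0 pos [0.5275 0.2683 0.1038] cm in target frame [0.51 0.06 6.78] cm in tool now [0.53 0.08 6.78] turn [-0.002  0.002  0.   ] F [ 0.3 -0.5 -0.4]
t 19.05 pos [0.5285 0.2685 0.1048] cm in target frame [ 0.48 -0.03  6.88] cm in tool now [ 0.49 -0.03  6.88] turn [-0.  0. -0.] F [-0.4  0.6 -0.3]
hex 4259 [531.3 273.8] [45.7 40. ] 81.2 [0.0504 0.0517]
block 6400 [536.7 342.7] [34.1 48. ] 8.8 [0.0485 0.0498]
```

View pics/w3.png

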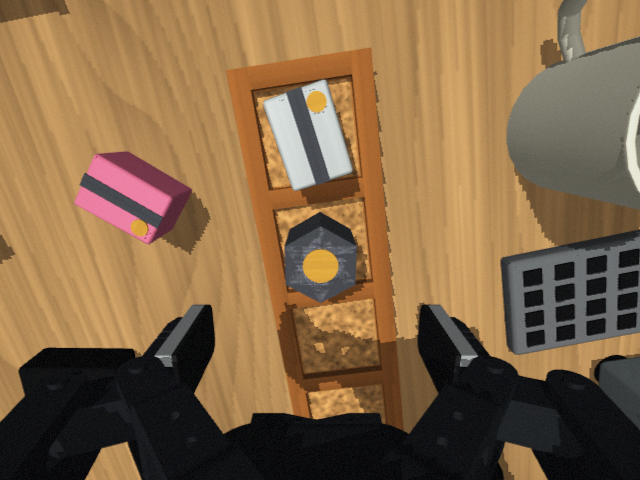

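The hex at (321,262) sits square to the jaws; the pink look-alike is at (133,197), well clear. Descending.

Call:
play_rows([
  [[0.3,0,1,0,0,0],[0.2,0.05,1.7,0,0,0],[0,0,1.7,0,0,0],[0,0,1.5,0,0,0],[0,0,0.8,0,0,0],[0,0,0.1,0,0,0],[0,0,0,0,0,0],[0,0,0,0,0,0]],
])

```text
time: 19.72
ee_pos: [0.5305, 0.2738, 0.0374]
tool_rot: [0.763, 0.646, 0.001, 0.0]
wrist_force: [-0.2, 0.7, 0.4]
grip_width: 0.995
grasp_force: 0.0
```

Call:
play_rows([
  [[0,0,0,0,0,0],[0,0,0,0,0,0],[0,0,0,0,0,0],[0,0,0,0,0,0],[0,0,0,0,0,0],[0,0,0,0,0,0],[0,0,0,0,0,0],[0,0,0,0,0,0]],
], jaw=2.8, squeeze=50)

```text
time: 20.38
ee_pos: [0.5303, 0.2738, 0.0374]
tool_rot: [0.763, 0.646, 0.001, 0.0]
wrist_force: [-0.7, 1.2, 5.7]
grip_width: 0.455
grasp_force: 51.9
```

Call:
play_rows([
  [[0,0,-0.3,0,0,0],[0,0,-0.7,0,0,0],[0,0,-1.5,0,0,0],[0,0,-2,0,0,0],[0,0,-2,0,0,0],[0,0,-2,0,0,0],[0,0,-1.5,0,0,0],[0,0,-1,0,0,0]],
])

```text
time: 21.05
ee_pos: [0.5296, 0.2737, 0.148]
tool_rot: [0.763, 0.646, 0.0, 0.0]
wrist_force: [0.4, 0.2, -4.1]
grip_width: 0.458
grasp_force: 51.0
```

```bash
python3 - <<'E'
from h import *
go(.506,-.2738,.15,-9.5)
E
```

```text
t 21.05 pos [0.5296 0.2737 0.148 ] cm in target frame [-54.39   6.7   -0.2 ] cm in tool now [-54.38   6.71  -0.22] turn [ 0.001 -0.001 -0.   ] F [ 0.4  0.2 -4.1]
```

Call:
play_rows([
  [[-3.4,0.42,0,0,0,0],[-3.4,0.42,0,0,0,0],[-3.4,0.42,0,0,0,0],[-3.4,0.42,0,0,0,0],[-3.4,0.42,0,0,0,0],[-3.4,0.42,0,0,0,0],[-3.4,0.42,0,0,0,0],[-3.4,0.42,0,0,0,0]],
])

```text
time: 21.72
ee_pos: [0.5169, -0.0017, 0.1463]
tool_rot: [0.763, 0.646, -0.001, -0.0]
wrist_force: [1.1, 0.5, -4.1]
grip_width: 0.459
grasp_force: 51.1
```

Call:
play_rows([
  [[-3.4,0.42,0,0,0,0],[-3.4,0.42,0,0,0,0],[-3.4,0.42,0,0,0,0],[-3.4,0.42,0,0,0,0],[-3.4,0.42,0,0,0,0],[-3.4,0.42,0,0,0,0],[-3.4,0.42,0,0,0,0],[-3.4,0.4,0,0,0,0]],
])

```text
time: 22.38
ee_pos: [0.5049, -0.2751, 0.1461]
tool_rot: [0.763, 0.646, -0.0, -0.001]
wrist_force: [0.3, -0.9, -4.0]
grip_width: 0.456
grasp_force: 51.1
```

Call:
play_rows([
  [[0,0,0,0,0,0],[0,0,1,0,0,0],[0,0,2,0,0,0],[0,0,2,0,0,0],[0,0,2,0,0,0],[0,0,0,0,0,0],[0,0,0,0,0,0],[0,0,0,0,0,0]],
])

```text
time: 23.05
ee_pos: [0.5062, -0.2732, 0.0768]
tool_rot: [0.763, 0.646, 0.0, -0.0]
wrist_force: [0.1, -0.7, -3.4]
grip_width: 0.458
grasp_force: 51.8
```

```bash
python3 - <<'E'
from h import *
go(.506,-.2738,.0374,-9.5)
E
```

```text
t 23.05 pos [ 0.5062 -0.2732  0.0768] cm in target frame [-0.06 -0.01  3.94] cm in tool now [-0.07 -0.01  3.94] turn [-0.    -0.     0.001] F [ 0.1 -0.7 -3.4]
```

Call:
play_rows([
  [[0,0,1,0,0,0],[0,0,1,0,0,0],[0,0,0.8,0,0,0],[0,0,0.5,0,0,0],[0,0,0.25,0,0,0],[0,0,0.15,0,0,0],[0,0,0,0,0,0],[0,0,0,0,0,0]],
])

```text
time: 23.72
ee_pos: [0.5061, -0.2741, 0.0397]
tool_rot: [0.763, 0.646, 0.0, 0.0]
wrist_force: [-0.3, -0.3, -4.2]
grip_width: 0.458
grasp_force: 52.0
```

Call:
play_rows([
  [[0,0,0.1,0,0,0],[0,0,0.07,0,0,0],[0,0,0.05,0,0,0],[0,0,0,0,0,0],[0,0,0,0,0,0],[0,0,0,0,0,0],[0,0,0,0,0,0],[0,0,0,0,0,0]],
])

```text
time: 24.38
ee_pos: [0.506, -0.274, 0.0374]
tool_rot: [0.763, 0.646, 0.0, 0.0]
wrist_force: [-0.2, 0.3, -4.2]
grip_width: 0.46
grasp_force: 52.0
```

Call:
play_rows([
  [[0,0,0.05,0,0,0],[0,0,0.05,0,0,0],[0,0,0,0,0,0],[0,0,0,0,0,0],[0,0,0,0,0,0],[0,0,0,0,0,0],[0,0,0,0,0,0],[0,0,0,0,0,0]],
])

```text
time: 25.05
ee_pos: [0.506, -0.274, 0.0374]
tool_rot: [0.763, 0.646, 0.0, 0.0]
wrist_force: [-1.7, 0.8, 5.2]
grip_width: 0.46
grasp_force: 53.2
```

Contact made (force went from -4.2 to +5.2 N). Releasing, then on to the block, which needs an angle of about +8°, a turn of -0.305.

Call:
play_rows([
  [[0,0,0,0,0,0],[0,0,0,0,0,0],[0,0,0,0,0,0],[0,0,0,0,0,0],[0,0,0,0,0,0],[0,0,0,0,0,0],[0,0,0,0,0,0],[0,0,0,0,0,0]],
], jaw=8.5)

```text
time: 25.72
ee_pos: [0.506, -0.274, 0.0364]
tool_rot: [0.763, 0.646, -0.0, -0.0]
wrist_force: [-0.6, 0.3, -0.6]
grip_width: 0.999
grasp_force: 0.0
```

Call:
play_rows([
  [[0,0,-1.5,0,0,0],[0,0,-2.5,0,0,0],[0,0,-3,0,0,0],[0,0,-3,0,0,0],[0,0,-2,0,0,-0.102],[0,0,0,0,0,-0.102],[0,0,0,0,0,-0.101],[0,0,0,0,0,0]],
])

```text
time: 26.38
ee_pos: [0.5061, -0.2741, 0.1572]
tool_rot: [0.656, 0.755, 0.0, 0.001]
wrist_force: [-0.6, -0.5, -0.2]
grip_width: 0.993
grasp_force: 0.0
```

```bash
python3 - <<'E'
from h import *
go(.5355,.3425,.155,8)
E
```

```text
t 26.38 pos [ 0.5061 -0.2741  0.1572] cm in target frame [60.65 11.49  0.22] cm in tool now [60.64 11.56  0.21] turn [0.001 0.    0.001] F [-0.6 -0.5 -0.2]
```

Call:
play_rows([
  [[3.6,0.68,0,0,0,0],[3.6,0.68,0,0,0,0],[3.6,0.68,0,0,0,0],[3.6,0.68,0,0,0,0],[3.6,0.68,0,0,0,0],[3.6,0.68,0,0,0,0],[3.6,0.68,0,0,0,0],[3.6,0.68,0,0,0,0]],
])

```text
time: 27.05
ee_pos: [0.5194, 0.0205, 0.1561]
tool_rot: [0.657, 0.754, -0.0, -0.0]
wrist_force: [0.6, -0.6, -0.5]
grip_width: 0.999
grasp_force: 0.0
```

Call:
play_rows([
  [[3.6,0.68,0,0,0,0],[3.6,0.68,0,0,0,0],[3.6,0.68,0,0,0,0],[3.6,0.68,0,0,0,0],[3.6,0.68,0,0,0,0],[3.6,0.68,0,0,0,0],[3.6,0.68,0,0,0,0],[3.6,0.68,0,0,0,0]],
])

```text
time: 27.72
ee_pos: [0.5333, 0.3132, 0.1559]
tool_rot: [0.657, 0.754, -0.001, -0.0]
wrist_force: [1.2, 0.1, -0.1]
grip_width: 0.996
grasp_force: 0.0
```

Call:
play_rows([
  [[3.0,0.6,0,0,0,0],[0,0,1,0,0,0],[0,0,2,0,0,0],[0,0,2,0,0,0],[0,0,0.5,0,0,0],[0,0,0,0,0,0],[0,0,0,0,0,0],[0,0,0,0,0,0]],
])

```text
time: 28.38
ee_pos: [0.5365, 0.3421, 0.1023]
tool_rot: [0.657, 0.754, 0.001, 0.0]
wrist_force: [0.1, 0.1, -0.1]
grip_width: 0.995
grasp_force: 0.0
```

```bash
python3 - <<'E'
from h import *
p,d=grab_frame("wrist"); cv2.imwrite("pics/w4.png",p[:,:,::-1])
go(.5355,.3425,.037,8)
W=cloud("wrist",d);z=W[...,2]
for n,(y0,y1),zt in(("block",(.31,.38),.043),):
    m=(z>zt)&(z<.056)&(W[...,1]>y0)&(W[...,1]<y1)&(abs(W[...,0]-.53)<.035)&(d>0); P=W[m]
    if m.sum()>30:
        r=cv2.minAreaRect(P[:,:2].astype(np.float32)*1000); print(n,m.sum(),np.round(r[0],1),np.round(r[1],1),round(r[2],1),np.round(np.percentile(P[:,2],[50,95]),4))
E
```

```text
t 28.43 pos [0.5366 0.3422 0.1026] cm in target frame [ 0.05 -0.1   6.56] cm in tool now [ 0.04 -0.11  6.56] turn [ 0.002 -0.001 -0.002] F [ 0.3 -0.1  0.7]
block 4711 [535.6 342.4] [34. 49.] 8.2 [0.0476 0.0488]
```

View pics/w4.png

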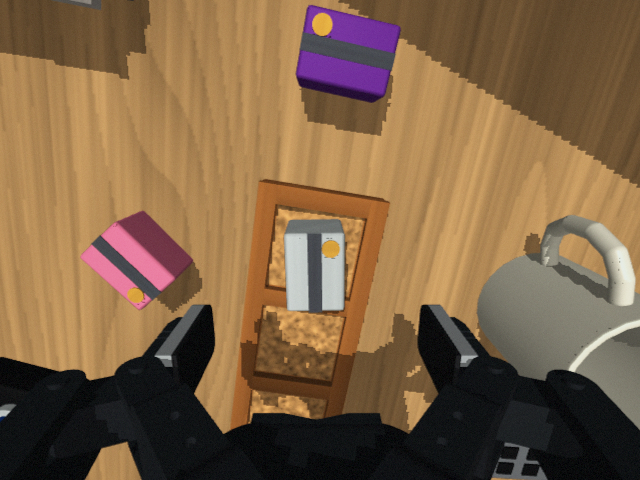

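The pale block at (315,270) is square to the jaws; the pink (137,260) and purple (348,52) look-alikes are clear. Descending.

Call:
play_rows([
  [[0.05,-0.1,1,0,0,0],[0,0,1.6,0,0,0],[0,0,1.6,0,0,0],[0,0,1.4,0,0,0],[0,0,0.8,0,0,0],[0,0,0.2,0,0,0],[0,0,0,0,0,0],[0,0,0,0,0,0]],
])

```text
time: 29.1
ee_pos: [0.5351, 0.3426, 0.0357]
tool_rot: [0.656, 0.754, 0.0, 0.0]
wrist_force: [-0.4, 0.5, 0.8]
grip_width: 0.995
grasp_force: 0.0
```

Call:
play_rows([
  [[0,0,0,0,0,0],[0,0,0,0,0,0],[0,0,0,0,0,0],[0,0,0,0,0,0],[0,0,0,0,0,0],[0,0,0,0,0,0],[0,0,0,0,0,0],[0,0,0,0,0,0]],
], jaw=2.2, squeeze=50)

```text
time: 29.77
ee_pos: [0.5352, 0.3427, 0.0362]
tool_rot: [0.656, 0.755, 0.001, 0.0]
wrist_force: [-0.2, -0.5, 5.3]
grip_width: 0.389
grasp_force: 52.0
```

Call:
play_rows([
  [[0,0,-0.3,0,0,0],[0,0,-0.7,0,0,0],[0,0,-1.5,0,0,0],[0,0,-2,0,0,0],[0,0,-2,0,0,0],[0,0,-2,0,0,0],[0,0,-1.5,0,0,0],[0,0,-1,0,0,0]],
])

```text
time: 30.43
ee_pos: [0.5344, 0.3424, 0.1467]
tool_rot: [0.656, 0.755, 0.0, 0.0]
wrist_force: [-0.1, -0.4, -3.7]
grip_width: 0.387
grasp_force: 51.0
```

```bash
python3 - <<'E'
from h import *
go(.4995,-.3435,.15,-5.2)
E
```

```text
t 30.43 pos [0.5344 0.3424 0.1467] cm in target frame [-68.63   2.74  -0.33] cm in tool now [-67.44 -12.97  -0.35] turn [ 0.   -0.    0.23] F [-0.1 -0.4 -3.7]
```

Call:
play_rows([
  [[0,0,0,0,0,0.077],[0,0,0,0,0,0.077],[0,0,0,0,0,0.076],[-3.5,0.14,0,0,0,0],[-3.5,0.14,0,0,0,0],[-3.5,0.14,0,0,0,0],[-3.5,0.14,0,0,0,0],[-3.5,0.14,0,0,0,0]],
])

```text
time: 31.1
ee_pos: [0.5244, 0.1659, 0.1449]
tool_rot: [0.738, 0.674, -0.001, -0.0]
wrist_force: [0.8, -0.0, -3.8]
grip_width: 0.385
grasp_force: 50.9
```

Call:
play_rows([
  [[-3.5,0.14,0,0,0,0],[-3.5,0.14,0,0,0,0],[-3.5,0.14,0,0,0,0],[-3.5,0.14,0,0,0,0],[-3.5,0.14,0,0,0,0],[-3.5,0.14,0,0,0,0],[-3.5,0.14,0,0,0,0],[-3.5,0.14,0,0,0,0]],
])

```text
time: 31.77
ee_pos: [0.5102, -0.1137, 0.145]
tool_rot: [0.738, 0.674, -0.0, -0.001]
wrist_force: [1.2, -0.7, -4.8]
grip_width: 0.384
grasp_force: 50.9
```

Call:
play_rows([
  [[-3.5,0.14,0,0,0,0],[-3.5,0.14,0,0,0,0],[-3.5,0.14,0,0,0,0],[-3.5,0.14,0,0,0,0],[-3.5,0.14,0,0,0,0],[-3.5,0.14,0,0,0,0],[0,0,0,0,0,0],[0,0,0,0,0,0]],
])

```text
time: 32.43
ee_pos: [0.499, -0.3256, 0.1451]
tool_rot: [0.741, 0.672, -0.001, 0.0]
wrist_force: [0.1, 0.6, -4.0]
grip_width: 0.39
grasp_force: 50.9
```

```bash
python3 - <<'E'
from h import *
go(.4995,-.3435,.037,-5.2)
E
```

```text
t 32.43 pos [ 0.499  -0.3256  0.1451] cm in target frame [-1.78  0.22 10.81] cm in tool now [-1.76  0.24 10.81] turn [-0.001  0.002 -0.006] F [ 0.1  0.6 -4. ]
```

Call:
play_rows([
  [[-0.9,0.05,0,0,0,0],[-0.9,0.05,1,0,0,0],[0,0,2,0,0,0],[0,0,2,0,0,0],[0,0,1,0,0,0],[0,0,0,0,0,0],[0,0,0,0,0,0],[0,0,0,0,0,0]],
])

```text
time: 33.1
ee_pos: [0.5007, -0.3404, 0.0859]
tool_rot: [0.738, 0.674, 0.0, 0.001]
wrist_force: [0.4, -0.6, -3.3]
grip_width: 0.387
grasp_force: 50.8
```

```bash
python3 - <<'E'
from h import *
p,d=grab_frame("wrist"); cv2.imwrite("pics/w5.png",p[:,:,::-1])
go(.4995,-.3435,.037,-5.2)
E
```

```text
t 33.15 pos [ 0.5009 -0.3406  0.0863] cm in target frame [-0.3  -0.11  4.93] cm in tool now [-0.3  -0.12  4.93] turn [0.002 0.001 0.   ] F [ 0.5  0.5 -4.4]
```

View pics/w5.png

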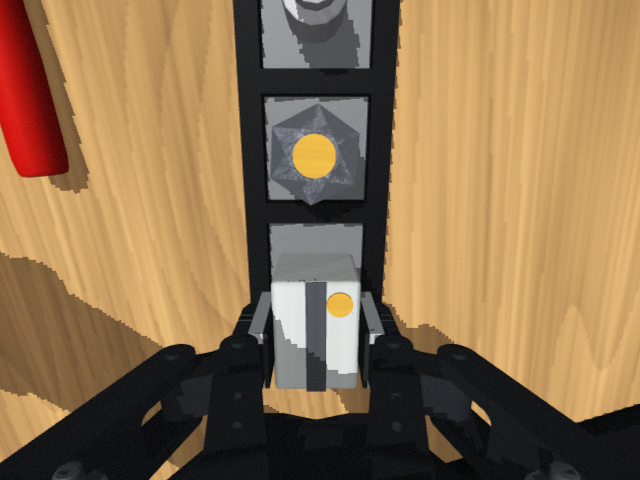

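The hex at (315,155) stands in its pocket and the block is square over the last one. Lowering.

Call:
play_rows([
  [[-0.15,-0.05,1,0,0,0],[-0.15,-0.05,1.2,0,0,0],[0,0,1,0,0,0],[0,0,0.8,0,0,0],[0,0,0.4,0,0,0],[0,0,0.2,0,0,0],[0,0,0,0,0,0],[0,0,0,0,0,0]],
])

```text
time: 33.82
ee_pos: [0.4989, -0.3433, 0.0394]
tool_rot: [0.739, 0.674, -0.0, 0.0]
wrist_force: [0.6, 0.6, -3.3]
grip_width: 0.388
grasp_force: 51.0
```

Call:
play_rows([
  [[0,0,0.15,0,0,0],[0,0,0.05,0,0,0],[0,0,0,0,0,0],[0,0,0,0,0,0],[0,0,0,0,0,0],[0,0,0,0,0,0],[0,0,0,0,0,0],[0,0,0,0,0,0]],
])

```text
time: 34.48
ee_pos: [0.4988, -0.3431, 0.0375]
tool_rot: [0.739, 0.674, 0.0, 0.0]
wrist_force: [-1.1, -0.5, -3.3]
grip_width: 0.387
grasp_force: 51.0
```

Call:
play_rows([
  [[0,0,0.06,0,0,0],[0,0,0.06,0,0,0],[0,0,0.04,0,0,0],[0,0,0,0,0,0],[0,0,0,0,0,0],[0,0,0,0,0,0],[0,0,0,0,0,0],[0,0,0,0,0,0]],
])

```text
time: 35.15
ee_pos: [0.4988, -0.3432, 0.0362]
tool_rot: [0.739, 0.674, 0.0, 0.0]
wrist_force: [-1.6, 2.1, 3.6]
grip_width: 0.385
grasp_force: 51.7
```

In contact. Releasing and retreating up.

Call:
play_rows([
  [[0,0,0,0,0,0],[0,0,0,0,0,0],[0,0,0,0,0,0],[0,0,0,0,0,0],[0,0,0,0,0,0],[0,0,0,0,0,0],[0,0,0,0,0,0],[0,0,0,0,0,0]],
], jaw=8.5)

```text
time: 35.82
ee_pos: [0.4988, -0.3432, 0.0358]
tool_rot: [0.739, 0.674, -0.0, 0.0]
wrist_force: [0.6, 1.4, -0.2]
grip_width: 0.995
grasp_force: 0.0
```

Call:
play_rows([
  [[0,0,-1.5,0,0,0],[0,0,-2.5,0,0,0],[0,0,-3,0,0,0],[0,0,-3,0,0,0],[0,0,-2,0,0,0],[-3,0,-2,0,0,0],[-3,0,-1,0,0,0],[-3,0,0,0,0,0]],
])

```text
time: 36.48
ee_pos: [0.4922, -0.4344, 0.1892]
tool_rot: [0.738, 0.675, 0.001, 0.003]
wrist_force: [1.2, -0.8, 0.6]
grip_width: 0.998
grasp_force: 0.0
```

```bash
python3 - <<'E'
from h import *
p,d=grab_frame("wrist"); cv2.imwrite("pics/w6.png",p[:,:,::-1])
W=cloud("wrist",d);z=W[...,2]
m=((z>.035)&(z<.1)&(d>0)&(abs(W[...,0]-.51)<.045)&(W[...,1]<-.09)).astype(np.uint8)
n,l,st,ce=cv2.connectedComponentsWithStats(m)
for i in range(1,n):
    if st[i,4]>150: P=W[l==i]; t=np.percentile(P[:,2],97); Q=P[P[:,2]>t-.005]; print(np.round(ce[i]),np.round(Q.mean(0),3),round(t,4))
E
```

```text
[313.  18.] [ 0.503 -0.293  0.048] 0.0494
[312. 111.] [ 0.496 -0.353  0.046] 0.0478
```

View pics/w6.png

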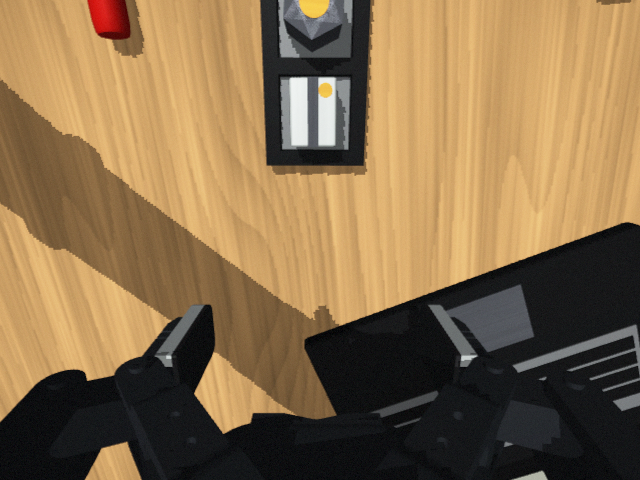

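The block sits flat in the last pocket at (315,113). One final check with the top camera.

```bash
python3 - <<'E'
from h import *
p,d=grab_frame("top")
W=cloud("top",d);z=W[...,2]
m=((z>.028)&(z<.1)&(d>0)&(W[...,0]>.45)&(W[...,0]<.66)&(W[...,1]<.09)&(W[...,1]>-.38)).astype(np.uint8)
n,l,st,ce=cv2.connectedComponentsWithStats(m)
for i in range(1,n):
    if st[i,4]>60: P=W[l==i]; t=np.percentile(P[:,2],95);Q=P[P[:,2]>t-.006]; print(np.round(ce[i]),np.round(Q.mean(0),3),round(t,3),cv2.minAreaRect(P[:,:2].astype(np.float32)*1000))
c=cv2.resize(p[130:280,140:540],None,fx=2,fy=2,interpolation=cv2.INTER_CUBIC); cv2.imwrite("pics/end.png",c[:,:,::-1])
E
```

```text
[364. 167.] [ 0.595 -0.041  0.03 ] 0.033 ((593.966064453125, -40.44951629638672), (104.22430419921875, 45.51017379760742), 4.415591239929199)
[329. 172.] [0.585 0.038 0.032] 0.035 ((584.72119140625, 37.928466796875), (46.91756820678711, 73.76956939697266), 85.3541030883789)
[407. 198.] [ 0.518 -0.134  0.077] 0.079 ((516.3265380859375, -133.3279266357422), (36.79528045654297, 32.610382080078125), 63.481082916259766)
[470. 203.] [ 0.505 -0.273  0.05 ] 0.053 ((503.91143798828125, -273.831298828125), (40.36008071899414, 45.42551040649414), 48.5262336730957)
[438. 201.] [ 0.51  -0.205  0.057] 0.059 ((510.2003479003906, -204.5991973876953), (28.6470947265625, 28.00617218017578), 35.2205810546875)
[500. 206.] [ 0.497 -0.344  0.047] 0.05 ((497.13128662109375, -343.765625), (50.489356994628906, 34.3422966003418), 85.92671966552734)
```

View pics/end.png

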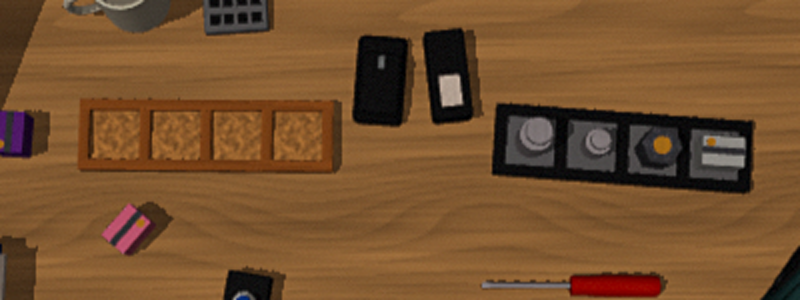

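The top view shows all four upright in the tray: tall (535,135), small (598,140), hex (660,147), block (722,151). The mouse (381,80) and the adapter (448,76) have not moved.

```bash
python3 -c "
from h import *
print(env.close_job())"
```

```text
the job is handed in; nothing more can be done
None
```

All four weights stand upright in the black tray in reverse order (left to right: tall, small, hex, block), the mouse and adapter are where they were, and the job is handed in.

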